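Lay a tall angle bracket gently onto a drilling board

ROBOT

A 6-joint arm with a two-finger parallel gripper is mounted at the origin on a cart in front of the work surface, level with it; the furniture and walls round the work are solid. World frame = base frame: x ahead of the robot, y to its left, z up, the work surface at z = 0. Lengths are in m, angles in rad, forces in N, time in s.
With the tool pointing down it reaches from about 0.3 to 0.875 m from the base axis. Payload 6.4 kg.
Tool frame: the origin (TCP) lies on the centre line of the jaws, within the pads' length; the fingertips stand 8 mm ahead of it and the grasp point (between the pads) lies 11 mm behind it; z points along the fingers, y is the line along which they close (so a half turn about z gives the same grasp; the last joint's range is limited). The gripper opens to 88 mm and grips with 3 to 60 N. Pads are 18 mm wide; open, the fingers measure 123 mm over their backs; the gripper's body (75 mm by 187 mm) begins 45 mm behind the grasp point.
Start: joints at [1.129, 0.181, 1.607, -0, 1.354, -0.206], TCP at [0.134, 0.559, 0.247] pointing down, gripper open.
Joint ranges: [-2.99, 2.99], [-0.89, 2.07], [0.3, 2.58], [-1.14, 4.28], [0, 2.63], [-3.12, 3.12]. Speed limits (rad/s): [2.57, 2.57, 3.01, 3.14, 3.14, 3.14].

INTERFACE

Orientations are given as a unit quaternion [w, x, y, z].
In Python, from rig import observe, imaging, close_job, boxes_of, outline_of gives the robot as it stands.
- The arm moves only by the tool play_rows, never from a script. Its argument "plan" is text: rows parted by semicolons, each of 6 numbers parted by spaces: the shift along the world's x, y, z in cm, then the turn, a rotation vector about the world's x, y, z in rad. A call has exactly 10 rows; each row shifts and turns the commanded pose from where the row before left it; what a row does not reach is not made up. A row lasts 1/8 s, in which the tool goes at most 62.5 mm and 10.7 degrees, less where a joint would pass 70% of its speed; a pose out of reach is approached as far as the arm can. A call with a gripper value outside its range is refused whole. "hand" is the finger opening in cm, from 0 to 8.81, set as the call begins (left out, the last holds). The fingers move at their own pace and stop on an object; "grip_force" is the grip in N (left out, the last holds). Time passes only in rows, so rows that do not move let the fingers close, or fill a call up. It gives the time, the measured TCP pose, the force, the opening and the grip force at its end, in the units of the state.
- observe(): the state, without advancing time (a new reading comes with each control period).
- imaging.get_image(name): name is "scene" or "top" or "wrist"; returns a dict with "img" (480x640x3 uint8, blue, green, red), "mtx" (3x3 intrinsics, pixels), "position" and "orientation" of the camera in the world; the wrist camera has in their place "tool_from_camera" (4x4, takes a point from camera to tool coordinates, whose origin is the TCP and whose axes are the flange's). Camera axes: x right, y down, z forward; pixel columns grow to the right and rows downward; lengths in m; the calibration is good to about 2 mm. A picture is of the moment at which its call begins: read the wrist's pose just before it. There is no depth.
- close_job(): hands the job in; it is judged then, once.
Trained networks look in a picture, given as the dict that the camera call returned (one of the last four; its "shot" number tells which), for a name from the list of things; names that differ only in an ending like _2 or _b are one class to them, and where a whole thing is asked for, a point or a joint stands for the part that bears it (a point fixed in the world has none). Each returns a list of dicts, best first, with "score" (0 to 1); they miss things now and then, are a little off and sometimes report something else, mostly with a low value. They report only what shows in the picture. A call takes as long as a camera call. They do not tell look-alikes from the thing itself.
- boxes_of(picture, target): "centre" ([x, y, z] in m, in world coordinates, good to about 4 mm: the middle of the surface that is visible of it).
- outline_of(picture, target): "mask" (480x640 bool, what is visible of it).
The state is a dict: "time": time; "joint_positions": joint angles; "qvel": joint speeds; "tau": joint torques, N m; "tcp_pos": TCP position; "eef_rot": TCP orientation; "contact_force": force on the tool from outside, world axes, zero at the start; "ft_torque": the same for the moment, N m; "grip_width": finger opening in m; "grip_force": force on a finger pad.
Only numpy, scipy, OpenCV 4.12 (cv2) and the standard library are available. Lean on these libraries where they do the work, as an engineer would, in place of code of your own. Each camera call takes 0.05 s, during which the arm holds its last target. There are 200 camera calls.

TASK

An aluminium angle bracket stands upright beside a plywood drilling board. Without gripping or lifting it, use your fingers to tip it over the board's edge and ease it down, slowly and without letting it drop, until its tall leg lies flat on the board with the foot pointing straight up. Then push the lying bracket along the board until the end of its leg is square against the wooden cleat, leave it there and disturb nothing else.

Things in the scene. Friction and masses are not known exactly. Their poses are not given: they have to be found in the camera images.
- bracket: loose L-shaped bracket of plain aluminium, about 0.4 kg, 60 mm wide, with small bolt holes, standing upright: leg 160 mm high and 6 mm thick, foot 100 mm long (leg thickness included), 14 mm thick. Origin: middle of the outer corner (heel) where the leg's outer face meets the foot's underside. z runs up the leg, +x along the foot, y across the width; the leg fills x 0 to 6 mm, the foot z 0 to 14 mm
- inner_corner (a point): middle of the bracket's inner corner (bracket frame 6, 0, 14 mm), between the leg's and foot's inner faces, which are at right angles. At about 45 degrees of tilt two spread fingers inside the angle touch leg and foot at once with their outsides if their tips are half their outside span above this corner; beyond it the rising foot can lean on the finger that faces it and so be let down
- balance (a point): the bracket's centre of mass (bracket frame 32, 0, 38 mm). Tipping over the board's edge it balances at about 45 degrees of tilt; beyond that it falls over by itself, faster and faster, unless held back
- leg_top (a point): top end of the bracket's leg, on its outer face, middle of the width (bracket frame 0, 0, 160 mm)
- foot_end (a point): end of the bracket's foot, on its underside, middle of the width (bracket frame 100, 0, 0 mm)
- board: plywood drilling board fixed to the worktop, 215 x 110 x 8 mm. Origin: on the worktop under the middle of the 110 mm edge beside which the bracket stands; the board reaches from there along its -x, z up. That 8 mm high edge (x = 0) is the stop the heel bears on while the bracket tips towards -x; at the start the leg's outer face is 3 to 12 mm from it, parallel within 0.06 rad
- cleat_face (a point): middle of the top edge of the cleat's face that looks along the board to the stop edge (board frame -190, 0, 30 mm). The cleat is a fixed wooden strip across the far end of the board, 22 mm wide, its top 30 mm above the worktop
- screw_jar: screw jar with a lid, about 54 mm wide and 62 mm high, upright beside the board; leave it alone. Origin: centre of its underside
- wood_offcut: pine offcut 45 x 90 x 30 mm on the worktop to the left; leave it alone. Origin: centre of its underside
- small_box: small white carton 34 x 66 x 20 mm beside the bracket; leave it alone. Origin: centre of its underside
There are look-alikes about, which are no part of the job. Of the things shaped like the bracket, the aluminium one is meant.

How it is judged:
By the outcome, as a careful person would: the job done as asked, in the order asked, and still so for the second after the job is handed in, with the robot touching nothing.
It also fails if it takes over 58 s, if anything falls off the work surface, if the arm or the gripper's body presses on something with over 40 N, if the wrist force passes 120 N, or if a joint passes its speed limit or range.

## Working session

There is one attempt and no reset: what is moved stays moved. The work goes in short steps, Python scripts to look and compute and a tool call to move; the robot and the scene stay as the last step left them, time stands still between calls to the robot, and variables do not carry over. Pictures are saved under pics/ and viewed, at most 10 in all, crops included, and the job is handed in when it is done.

Besides the shell and the picture viewer there is one more tool, called after ">>>" as a command line: name --argument value ..., lists and objects as JSON in quotes. play_rows: Moves the arm, as the interface text tells. Its arguments: {"type":"object","properties":{"plan":{"type":"string"},"hand":{"type":"number"},"grip_force":{"type":"number"}},"required":["plan"]}

```bash
ls; mkdir -p pics; cat > h.py <<'E'
import numpy as np, cv2
from rig import observe, imaging, close_job, boxes_of, outline_of
from scipy.spatial.transform import Rotation as R
def q2R(q): return R.from_quat([q[1],q[2],q[3],q[0]]).as_matrix()
def cam(p):
    if 'position' in p: return q2R(p['orientation']), np.array(p['position'])
    s=p['_s']; T=np.array(p['tool_from_camera']); Rt=q2R(s['eef_rot'])
    return Rt@T[:3,:3], Rt@T[:3,3]+np.array(s['tcp_pos'])
def shot(n):
    s=observe(); p=imaging.get_image(n); p['_s']=s; return p
def proj(p,X):
    Rc,t=cam(p); c=(np.atleast_2d(X)-t)@Rc; u=c@np.array(p['mtx']).T; return u[:,:2]/u[:,2:]
def back(p,uv,z):
    Rc,t=cam(p); uv=np.atleast_2d(uv); d=np.c_[uv,np.ones(len(uv))]@np.linalg.inv(np.array(p['mtx'])).T@Rc.T
    return t+d*((z-t[2])/d[:,2])[:,None]
E
python3 - <<'E'
from h import *
a=shot('scene');b=shot('top')
for n,p in (('scene',a),('top',b)):
    cv2.imwrite(f'pics/{n}0.png',p['img'])
    print(n,np.round(cam(p)[1],3),np.round(cam(p)[0][:,2],2))
    for t in 'bracket board screw_jar wood_offcut small_box leg_top foot_end inner_corner cleat_face'.split():
        for r in boxes_of(p,t)[:3]: print(t,np.round(r['centre'],3),round(r['score'],2),np.round(proj(p,r['centre'])[0]))
s=observe();print(s)
E
```

```text
pics
scene [ 0.033 -0.74   0.783] [ 0.56  0.5  -0.66]
bracket [ 0.522 -0.092  0.025] 0.62 [247. 257.]
bracket [ 0.522 -0.32   0.036] 0.59 [323. 308.]
board [ 0.528 -0.448  0.004] 0.93 [374. 352.]
screw_jar [ 0.651 -0.389  0.063] 0.8 [391. 282.]
screw_jar [ 0.518 -0.325  0.035] 0.51 [323. 310.]
wood_offcut [0.503 0.002 0.029] 0.67 [214. 241.]
small_box [ 0.663 -0.298  0.016] 0.73 [358. 273.]
small_box [ 0.527 -0.45   0.006] 0.22 [374. 353.]
leg_top [ 0.516 -0.323  0.03 ] 0.97 [322. 313.]
leg_top [ 0.528 -0.09   0.022] 0.7 [249. 257.]
foot_end [ 0.523 -0.325  0.032] 0.87 [325. 310.]
foot_end [ 0.525 -0.091  0.027] 0.65 [248. 256.]
inner_corner [ 0.527 -0.09   0.024] 0.75 [248. 256.]
inner_corner [ 0.521 -0.321  0.035] 0.73 [323. 309.]
cleat_face [ 0.524 -0.446  0.004] 0.56 [372. 353.]
top [ 0.454 -0.233  1.125] [ 0.16  0.02 -0.99]
bracket [ 0.527 -0.277  0.013] 0.87 [347. 282.]
bracket [ 0.532 -0.124  0.011] 0.83 [282. 282.]
bracket [ 0.535 -0.441  0.012] 0.68 [416. 278.]
board [ 0.532 -0.44   0.008] 0.83 [415. 279.]
screw_jar [ 0.656 -0.393  0.06 ] 0.89 [396. 224.]
wood_offcut [0.507 
[... 498 characters left out ...]
positions': array([ 1.12868927e+00,  1.80778012e-01,  1.60700590e+00, -3.42686028e-05,
        1.35380000e+00, -2.06335872e-01]), 'qvel': array([-4.78512910e-05, -1.30457480e-03,  7.72701337e-04, -8.35892718e-04,
       -3.94456761e-04,  1.70826991e-04]), 'tau': array([-2.61918622e-04, -4.33853745e+01, -3.42170334e+01,  7.03906501e-02,
        3.11132264e-02,  3.60745940e-07]), 'tcp_pos': array([0.13433368, 0.55909897, 0.24672398]), 'eef_rot': array([ 1.72527405e-05,  1.17609075e-01,  9.93059971e-01, -1.18854870e-06]), 'contact_force': array([0.42137868, 0.92655573, 0.16754641]), 'ft_torque': array([-0.03797914,  0.02904886, -0.00997698]), 'grip_force': 0.0, 'grip_width': 0.0880721064842293}
```

```bash
ls pics
```

```text
scene0.png
top0.png
```

View pics/scene0.png

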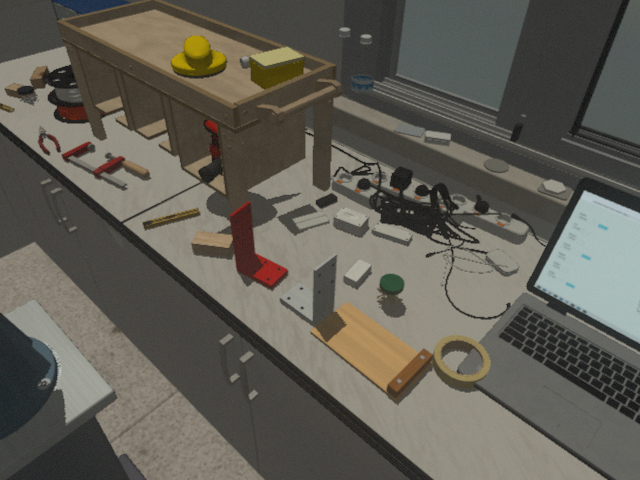

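View pics/top0.png

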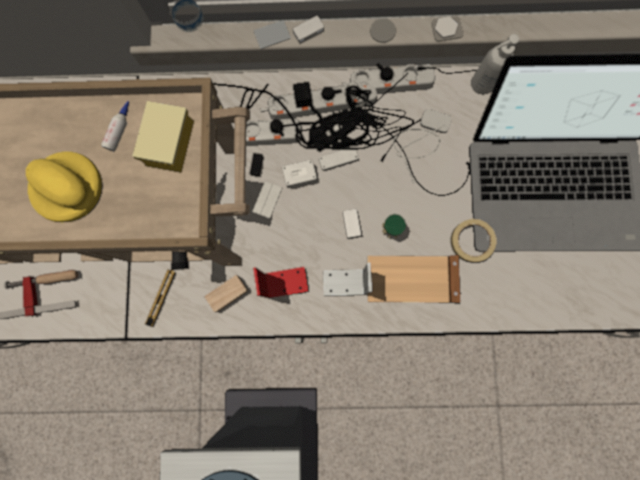

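The scene view shows the aluminium bracket at about (323,290), with its foot pointing towards the red look-alike at (260,260). The board is at (370,345) and its cleat at (410,370). In the top view the aluminium bracket is at (347,282), the board spans columns 368–450 and the cleat is near (455,278), so board −x is about world −y. I'll move above it first.

>>> play_rows --plan "1.7 -4.3 0.4 0 0 0.012;1.7 -4.3 0.4 0 0 0.012;1.7 -4.3 0.4 0 0 0.012;1.7 -4.3 0.4 0 0 0.012;1.7 -4.3 0.4 0 0 0.012;1.7 -4.3 0.4 0 0 0.012;1.7 -4.3 0.4 0 0 0.012;1.7 -4.3 0.4 0 0 0.012;1.7 -4.3 0.4 0 0 0.012;1.7 -4.3 0.4 0 0 0.012" --hand 6.5

```text
time: 2.25
tcp_pos: [0.3047, 0.1278, 0.2872]
eef_rot: [0.001, 0.058, 0.998, 0.0]
contact_force: [1.2, 0.2, -0.8]
grip_width: 0.0649
grip_force: 0.0
```

>>> play_rows --plan "1.7 -4.3 0.4 0 0 0.012;1.7 -4.3 0.4 0 0 0.012;1.7 -4.3 0.4 0 0 0.012;1.7 -4.3 0.4 0 0 0.012;1.7 -4.3 0.4 0 0 0.012;1.7 -4.3 0.4 0 0 0.012;1.7 -4.3 0.4 0 0 0.012;1.7 -4.3 0.4 0 0 0.012;1.7 -4.3 0.4 0 0 0.012;0 0 0 0 0 0"

```text
time: 3.5
tcp_pos: [0.4576, -0.2604, 0.3223]
eef_rot: [-0.0, 0.005, 1.0, -0.0]
contact_force: [0.3, 0.3, -0.2]
grip_width: 0.0651
grip_force: 0.0
```

```bash
python3 - <<'E'
from h import *
w=shot('wrist');t=shot('top')
cv2.imwrite('pics/w1.png',w['img'])
s=w['_s'];print(s['time'],s['tcp_pos'],s['eef_rot'],s['joint_positions'],s['grip_width']);print(np.round(w['tool_from_camera'],3))
for n,p in (('w',w),('t',t)):
  for nm in ('board','bracket'):
    for r in outline_of(p,nm)[:3]:
        m=r['mask'].astype(np.uint8);c=max(cv2.findContours(m,0,2)[0],key=cv2.contourArea)
        b=cv2.boxPoints(cv2.minAreaRect(c))
        print(n,nm,round(r['score'],2),m.sum(),np.round(b).tolist(),np.round(back(p,b,0.008)[:,:2],4).tolist())
E
```

```text
3.5 [ 0.45764459 -0.26042865  0.32231858] [-2.09715664e-04  5.28061174e-03  9.99986035e-01 -2.26895123e-05] [-7.42801667e-01  1.63120847e-02  1.63331153e+00 -3.16611704e-04
  1.49224896e+00 -2.30301183e+00] 0.06512078074687026
[[-0.001 -0.95  -0.312  0.081]
 [ 1.    -0.    -0.001 -0.001]
 [ 0.    -0.312  0.95  -0.137]
 [ 0.     0.     0.     1.   ]]
w board 0.58 15100 [[81.0, 205.0], [271.0, 205.0], [271.0, 299.0], [81.0, 299.0]] [[0.4717, -0.5478], [0.4742, -0.3236], [0.5965, -0.3301], [0.5938, -0.573]]
w bracket 0.93 5794 [[249.0, 223.0], [356.0, 220.0], [359.0, 331.0], [253.0, 334.0]] [[0.4962, -0.3506], [0.4937, -0.2231], [0.6441, -0.2165], [0.6474, -0.3568]]
w bracket 0.61 7956 [[372.0, 269.0], [400.0, 192.0], [561.0, 252.0], [533.0, 328.0]] [[0.5571, -0.2022], [0.461, -0.1719], [0.5363, 0.029], [0.6427, 0.011]]
t board 0.72 3380 [[368.0, 255.0], [460.0, 255.0], [460.0, 301.0], [368.0, 301.0]] [[0.5918, -0.3304], [0.5869, -0.5493], [0.4782, -0.542], [0.4825, -0.3265]]
t bracket 0.58 999 [[254.0, 268.0], [303.0, 267.0], [304.0, 296.0], [255.0, 297.0]] [[0.5664, -0.0564], [0.5666, -0.1742], [0.4968, -0.1748], [0.4965, -0.0581]]
```

View pics/w1.png

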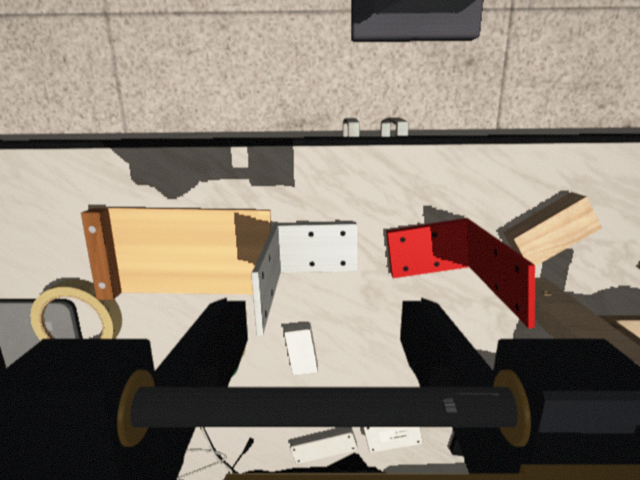

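The wrist view shows the board's near and far long edges at rows of about 209 and 294, with the stop edge near column 270. The foot spans columns 278–357 and rows 222–271, and the leg's top edge is at about (257–262, 270–332). I'll measure these lines now.

```bash
python3 - <<'E'
from h import *
s=observe();p=imaging.get_image('wrist');p['_s']=s
im=p['img'];hsv=cv2.cvtColor(im,cv2.COLOR_BGR2HSV)
def edge(m,cols,top,z):
    pts=[(c,(np.where(m[180:320,c])[0][0 if top else -1])+180+(-.5 if top else .5)) for c in cols if m[180:320,c].any()]
    P=back(p,pts,z)[:,:2];k=np.polyfit(P[:,1],P[:,0],1);return np.round(k,4),np.round(np.std(P[:,0]-np.polyval(k,P[:,1])),4)
om=(hsv[...,0]>8)&(hsv[...,0]<28)&(hsv[...,1]>70)
print('far x=f(y)',edge(om,range(130,245),False,.008),'near z=8',edge(om,range(130,225),True,.008))
print('near z=0',edge(om,range(130,225),True,.0))
# stop edge, rightmost orange for rows
for r in range(208,230,3):
    w=np.where(om[r,200:300])[0]
    if len(w): print(r,w[-1]+200,np.round(back(p,[(w[-1]+200.5,r)],.008)[0,:2],4))
# foot
o=outline_of(p,'bracket')
m=max((q for q in o),key=lambda q:q['mask'][230:265,300:340].sum())['mask']
for r in (228,240,252,264):
    w=np.where(m[r])[0]; print('foot end',r,w[-1],np.round(back(p,[(w[-1]+.5,r)],.014)[0,:2],4))
print('foot near',edge(m,range(290,350),True,.014),'far',edge(m,range(290,350),False,.014))
# leg top: lowest part
ys,xs=np.where(m);i=ys>255
for r in range(270,336,6):
    w=np.where(m[r])[0]
    if len(w): print('leg',r,w[0],w[-1],np.round(back(p,[(w[0]-.5,r)],.16)[0,:2],4))
E
```

```text
far x=f(y) (array([0.0819, 0.6241]), np.float64(0.006)) near z=8 (array([0.0292, 0.4889]), np.float64(0.0004))
near z=0 (array([0.0292, 0.4908]), np.float64(0.0004))
208 212 [ 0.4775 -0.3895]
211 266 [ 0.4816 -0.3257]
214 267 [ 0.4852 -0.3247]
217 267 [ 0.4889 -0.3249]
220 267 [ 0.4926 -0.3251]
223 267 [ 0.4963 -0.3253]
226 267 [ 0.5    -0.3255]
229 267 [ 0.5038 -0.3257]
foot end 228 353 [ 0.5016 -0.2225]
foot end 240 352 [ 0.5165 -0.2234]
foot end 252 352 [ 0.5318 -0.2232]
foot end 264 353 [ 0.5474 -0.2217]
foot near (array([-0.0047,  0.4919]), np.float64(0.0003)) far (array([-0.0161,  0.5518]), np.float64(0.0004))
leg 270 248 351 [ 0.4959 -0.321 ]
leg 276 247 275 [ 0.5012 -0.3222]
leg 282 248 273 [ 0.5067 -0.3217]
leg 288 248 272 [ 0.5122 -0.3221]
leg 294 249 269 [ 0.5177 -0.3216]
leg 300 249 268 [ 0.5233 -0.322 ]
leg 306 250 266 [ 0.529  -0.3215]
leg 312 250 264 [ 0.5347 -0.3219]
leg 318 251 263 [ 0.5405 -0.3214]
leg 324 251 261 [ 0.5463 -0.3218]
leg 330 252 259 [ 0.5522 -0.3213]
```

>>> play_rows --plan "1 0.2 -2.7 0 0 -0.002;1 0.2 -2.7 0 0 -0.002;1 0.2 -2.7 0 0 -0.002;1 0.2 -2.7 0 0 -0.002;1 0.2 -2.7 0 0 -0.002;1 0 -2.7 0 0 -0.002;1 0 -2.7 0 0 -0.002;0 0 0 0 0 -0.002;0 0 0 0 0 -0.002;0 0 0 0 0 -0.002"

```text
time: 5.15
tcp_pos: [0.5278, -0.2484, 0.1354]
eef_rot: [0.001, 0.014, 1.0, -0.001]
contact_force: [-0.5, -0.1, -0.4]
grip_width: 0.065
grip_force: 0.0
```

>>> play_rows --plan "0 -0.2 0 0 0 0;0 -0.3 0 0 0 0;0 -0.3 0 0 0 0;0 -0.3 0 0 0 0;0 -0.3 0 0 0 0;0 -0.2 0 0 0 0;0 -0.2 0 0 0 0;0 -0.2 0 0 0 0;0 -0.1 0 0 0 0;0 -0.1 0 0 0 0"

```text
time: 6.4
tcp_pos: [0.5273, -0.2698, 0.1337]
eef_rot: [-0.0, 0.014, 1.0, 0.0]
contact_force: [0.3, 2.0, -0.2]
grip_width: 0.0652
grip_force: 0.5
```

>>> play_rows --plan "-0.01 -0.29 -0.09 0 0 0;-0.01 -0.29 -0.1 0 0 0;-0.01 -0.29 -0.11 0 0 0;-0.01 -0.29 -0.12 0 0 0;-0.01 -0.29 -0.12 0 0 0;-0.01 -0.29 -0.13 0 0 0;-0.01 -0.29 -0.14 0 0 0;-0.01 -0.29 -0.14 0 0 0;-0.01 -0.29 -0.14 0 0 0;-0.01 -0.28 -0.14 0 0 0"

```text
time: 7.65
tcp_pos: [0.5263, -0.299, 0.1213]
eef_rot: [-0.0, 0.014, 1.0, -0.0]
contact_force: [-0.2, 1.5, 0.6]
grip_width: 0.0647
grip_force: 0.4
```

```bash
python3 - <<'E'
from h import *
a=shot('scene');w=shot('wrist')
c=cv2.resize(a['img'][210:410,240:460],(440,400));d=cv2.resize(w['img'],(533,400))[:, :360]
cv2.imwrite('pics/a2.png',np.hstack([c,d]));print(a['_s']['contact_force'])
E
```

```text
[-0.22446929  1.48888324  0.55994003]
```

View pics/a2.png

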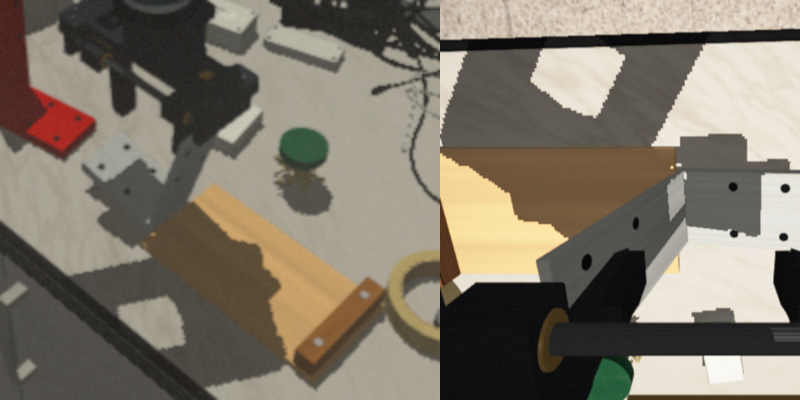

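The bracket is tilting over the stop edge: the leg leans on the finger, and the heel stays at the board edge near (145,240) in the left panel. The force of about 1.5 N matches a 15° tilt, so I'll continue to 35°.

>>> play_rows --plan "-0.01 -0.24 -0.18 0 0 0;-0.01 -0.23 -0.19 0 0 0;-0.01 -0.22 -0.2 0 0 0;-0.01 -0.2 -0.22 0 0 0;-0.01 -0.18 -0.23 0 0 0;-0.01 -0.17 -0.23 0 0 0;-0.01 -0.17 -0.24 0 0 0;-0.01 -0.16 -0.24 0 0 0;0 -0.15 -0.25 0 0 0;0 -0.14 -0.25 0 0 0"

```text
time: 9.0
tcp_pos: [0.5255, -0.3175, 0.0989]
eef_rot: [-0.0, 0.014, 1.0, -0.0]
contact_force: [-0.3, 0.2, 0.2]
grip_width: 0.0645
grip_force: 0.3
```

>>> play_rows --plan "0 -0.02 -0.24 0 0 0;0 -0.02 -0.25 0 0 0;0 -0.01 -0.26 0 0 0;0 -0.01 -0.26 0 0 0;0 0 -0.26 0 0 0;0 0 0 0 0 0;0 0 0 0 0 0;0 0 0 0 0 0;0 0 0 0 0 0;0 0 0 0 0 0"

```text
time: 10.25
tcp_pos: [0.5255, -0.318, 0.0864]
eef_rot: [-0.0, 0.014, 1.0, -0.0]
contact_force: [-1.0, -0.1, -0.3]
grip_width: 0.0647
grip_force: 0.2
```

```bash
cat >> h.py <<'E'
def B(th,pts,x0=.525,y0=-.3267):
    th=np.radians(th);c,s=np.cos(th),np.sin(th);P=np.atleast_2d(pts)/1000.
    u=.008*s+P[:,0]*c-P[:,2]*s; z=.008-.008*c+P[:,0]*s+P[:,2]*c
    return np.c_[x0+.03*u-P[:,1], y0+u+.03*P[:,1], z]
L=[(0,-30,160),(0,30,160),(6,30,160),(6,-30,160)];F=[(100,-30,0),(100,30,0),(100,30,14),(100,-30,14)];I=[(6,-30,14),(6,30,14)]
def view(fn,th,**k):
    out=[]
    for n,(r0,r1,c0,c1) in (('scene',(210,410,230,430)),('wrist',(100,420,100,500))):
        p=shot(n);im=cv2.resize(p['img'],None,fx=2,fy=2)
        for g in (L,F,I): cv2.polylines(im,[np.int32(2*proj(p,B(th,g,**k)))],True,(0,255,0),1)
        im=im[2*r0:2*r1,2*c0:2*c1];out.append(cv2.resize(im,(400,400) if n=='scene' else (400,320)))
    out[1]=cv2.copyMakeBorder(out[1],0,80,0,0,0);cv2.imwrite(fn,np.hstack(out))
E
python3 -c "
from h import *
view('pics/v3.png',35)"
```

```text
(no output)
```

View pics/v3.png

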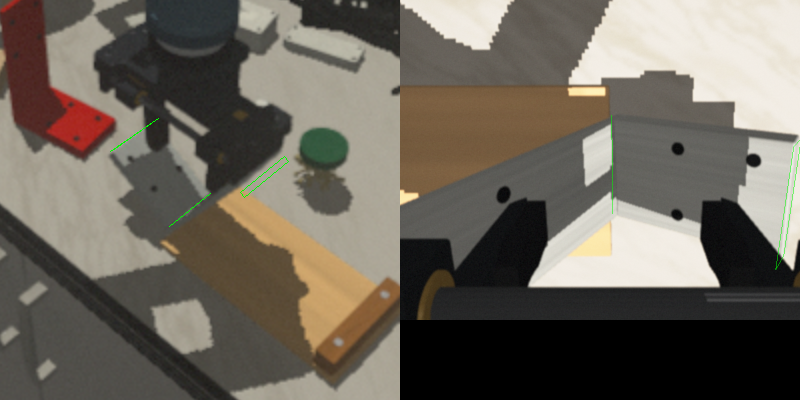

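The predicted outline at 35° coincides with the bracket: the inner corner is at (613,118–210) and the foot end at (795,140–265) in the right panel. The model is good, so I'll go on to 40° and then through the balance point inside the cage.

>>> play_rows --plan "0 0 -0.15 0 0 0;0 0 -0.15 0 0 0;0 0.01 -0.15 0 0 0;0 0.01 -0.15 0 0 0;0 0.01 -0.15 0 0 0;0 0.01 -0.15 0 0 0;0 0.01 -0.15 0 0 0;0 0.01 -0.1 0 0 0;0 0.01 -0.05 0 0 0;0 0 0 0 0 0"

```text
time: 11.6
tcp_pos: [0.5255, -0.3173, 0.0744]
eef_rot: [-0.0, 0.014, 1.0, 0.0]
contact_force: [0.0, -0.7, 0.4]
grip_width: 0.065
grip_force: 0.2
```

>>> play_rows --plan "0 -0.08 0 0 0 0;0 -0.09 0 0 0 0;-0.01 -0.09 0 0 0 0;0 -0.09 0 0 0 0;-0.01 -0.09 0 0 0 0;0 -0.09 0 0 0 0;-0.01 -0.09 0 0 0 0;0 -0.09 0 0 0 0;-0.01 -0.09 0 0 0 0;0 -0.09 0 0 0 0"

```text
time: 12.85
tcp_pos: [0.5251, -0.3263, 0.0744]
eef_rot: [0.0, 0.014, 1.0, -0.0]
contact_force: [0.1, -0.0, 0.6]
grip_width: 0.0651
grip_force: 0.2
```

>>> play_rows --plan "0 -0.09 0 0 0 0;-0.01 -0.1 0 0 0 0;0 -0.1 0 0 0 0;-0.01 -0.1 0 0 0 0;0 -0.1 0 0 0 0;-0.01 -0.1 -0.02 0 0 0;0 -0.1 -0.02 0 0 0;-0.01 -0.1 -0.02 0 0 0;0 -0.1 -0.02 0 0 0;0 -0.06 0 0 0 0"

```text
time: 14.1
tcp_pos: [0.5247, -0.3358, 0.0736]
eef_rot: [-0.0, 0.014, 1.0, -0.0]
contact_force: [0.1, 0.8, -0.0]
grip_width: 0.0651
grip_force: 0.1
```

```bash
python3 -c "
from h import *
view('pics/v4.png',50);print(observe()['contact_force'])"
```

```text
[ 0.70338574  0.06200942 -0.25040182]
```

View pics/v4.png

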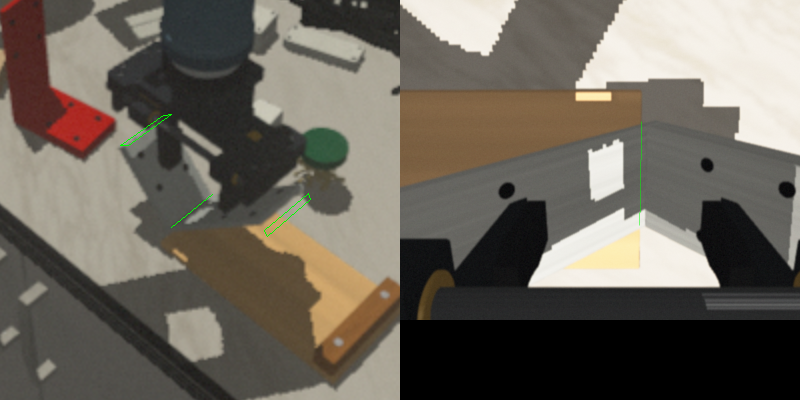

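The tilt is about 50°, with the foot resting on the finger. The actual corner at (648,122) in the right panel is about 8 px (4 mm) further from the board than predicted, so the heel has slid down to the worktop. That is acceptable, so I'll keep lowering slowly.

>>> play_rows --plan "0 -0.06 0.1 0 0 0;0 -0.07 0.1 0 0 0;0 -0.07 0.1 0 0 0;-0.01 -0.07 0.1 0 0 0;0 -0.07 0.1 0 0 0;0 -0.07 0.1 0 0 0;-0.01 -0.07 0.1 0 0 0;0 -0.07 0.1 0 0 0;0 -0.07 0.1 0 0 0;0 -0.07 0.1 0 0 0"

```text
time: 15.45
tcp_pos: [0.5245, -0.3427, 0.0837]
eef_rot: [0.0, 0.014, 1.0, -0.0]
contact_force: [0.6, 0.2, -0.1]
grip_width: 0.0653
grip_force: 0.0
```

>>> play_rows --plan "0 -0.09 0.07 0 0 0;0 -0.09 0.07 0 0 0;-0.01 -0.1 0.08 0 0 0;0 -0.1 0.08 0 0 0;0 -0.1 0.08 0 0 0;-0.01 -0.1 0.08 0 0 0;0 -0.1 0.08 0 0 0;0 -0.1 0.08 0 0 0;-0.01 -0.1 0.08 0 0 0;0 -0.1 0.08 0 0 0"

```text
time: 16.7
tcp_pos: [0.5242, -0.3525, 0.0915]
eef_rot: [-0.0, 0.014, 1.0, 0.0]
contact_force: [0.7, 0.6, -0.3]
grip_width: 0.065
grip_force: 0.0
```

```bash
python3 -c "
from h import *
view('pics/v5.png',67,y0=-.3227);print(observe()['contact_force'])"
```

```text
[-0.13694759  0.79573097 -0.0966137 ]
```

View pics/v5.png

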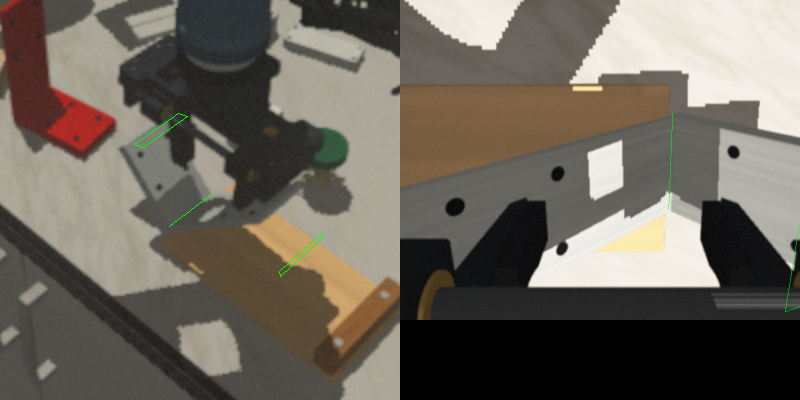

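The leg has stayed near 50°. The heel on the worktop and the board edge together hold it stably, and the fingers have moved on ahead of the foot. I'll go back so the catching finger is close to the foot, then open wider for a better cage.

>>> play_rows --plan "0 0.18 0 0 0 0;0 0.18 0 0 0 0;0 0.18 0 0 0 0;0 0.18 0 0 0 0;0 0.18 0 0 0 0;0 0.18 0 0 0 0;0 0.18 0 0 0 0;0 0.18 0 0 0 0;0 0.18 0 0 0 0;0 0.18 0 0 0 0"

```text
time: 18.05
tcp_pos: [0.5242, -0.3343, 0.0914]
eef_rot: [-0.0, 0.014, 1.0, 0.0]
contact_force: [-0.3, -0.5, 0.1]
grip_width: 0.0652
grip_force: 0.0
```

>>> play_rows --plan "0 0 0 0 0 0;0 0 0 0 0 0;0 0 0 0 0 0;0 0 -0.1 0 0 0;0 0 -0.1 0 0 0;0 0 -0.1 0 0 0;0 0 -0.1 0 0 0;0 0 -0.1 0 0 0;0 0 -0.1 0 0 0;0 0 -0.1 0 0 0" --hand 8.8

```text
time: 19.3
tcp_pos: [0.5242, -0.3344, 0.0843]
eef_rot: [0.0, 0.014, 1.0, -0.0]
contact_force: [0.0, 0.2, -0.0]
grip_width: 0.0884
grip_force: 0.0
```

```bash
cat >> h.py <<'E'
def fit(th0=50,y0=-.3267):
    # fit tilt + heel slide d (mm, along leg) to bracket masks in wrist & scene, silhouette IoU of leg/foot
    from scipy.optimize import minimize
    ps=[shot('wrist'),shot('scene')];res=[]
    for p in ps:
        o=[q['mask'] for q in outline_of(p,'bracket')];res.append(o)
    out=[]
    for th in np.arange(40,92,1.):
        for d in np.arange(-2,26,2.):
            sc=[]
            for p,o in zip(ps,res):
                P=B(th,[(x,y,z-d) for x,z in ((0,0),(100,0),(100,14),(6,14),(6,160),(0,160)) for y in (-30,30)],y0=y0)
                q=np.int32(np.round(proj(p,P)));m=np.zeros((480,640),np.uint8)
                for i in range(6):
                    j=(i+1)%6;cv2.fillConvexPoly(m,cv2.convexHull(q[[2*i,2*i+1,2*j+1,2*j]]),1)
                m=m>0
                sc.append(max([(m&a).sum()/max(1,a.sum())-.3*(m&~a).sum()/max(1,m.sum()) for a in o]+[-1]))
            out.append((sum(sc),th,d,np.round(sc,2).tolist()))
    out.sort(key=lambda r:-r[0]);return out[:4]
E
python3 -c "
from h import *
print(observe()['tcp_pos'],observe()['contact_force'],observe()['grip_width'])
for r in fit(): print(r)"
```

```text
[ 0.52423849 -0.33439714  0.08434871] [ 0.00717451  0.23240409 -0.01513585] 0.08838962235077376
(np.float64(1.8106456076005786), np.float64(45.0), np.float64(2.0), [0.88, 0.93])
(np.float64(1.8057181807633), np.float64(45.0), np.float64(0.0), [0.88, 0.93])
(np.float64(1.8039165034101166), np.float64(46.0), np.float64(2.0), [0.88, 0.93])
(np.float64(1.8023464737816353), np.float64(45.0), np.float64(-2.0), [0.88, 0.93])
```

>>> play_rows --plan "0 -0.1 -0.05 0 0 0;0 -0.1 -0.05 0 0 0;0 -0.1 -0.05 0 0 0;0 -0.1 -0.05 0 0 0;-0.01 -0.1 -0.05 0 0 0;0 -0.1 -0.05 0 0 0;0 -0.1 -0.05 0 0 0;0 -0.1 -0.05 0 0 0;-0.01 -0.1 -0.05 0 0 0;0 -0.1 -0.05 0 0 0"

```text
time: 20.75
tcp_pos: [0.524, -0.3445, 0.0794]
eef_rot: [-0.0, 0.014, 1.0, 0.0]
contact_force: [0.4, 0.0, 0.4]
grip_width: 0.0877
grip_force: 0.0
```

```bash
python3 -c "
from h import *
print(observe()['tcp_pos'],observe()['contact_force'],observe()['grip_width'])
for r in fit(): print(r)
view('pics/v6.png',54,y0=-.324)"
```

```text
[ 0.52398907 -0.34445752  0.07937012] [0.42039153 0.0474164  0.39548581] 0.0877049091748434
(np.float64(1.8266711410588523), np.float64(59.0), np.float64(4.0), [0.88, 0.94])
(np.float64(1.8262583439070053), np.float64(59.0), np.float64(6.0), [0.89, 0.94])
(np.float64(1.8241576894881377), np.float64(60.0), np.float64(6.0), [0.89, 0.94])
(np.float64(1.8182396197167492), np.float64(58.0), np.float64(4.0), [0.89, 0.93])
```

View pics/v6.png

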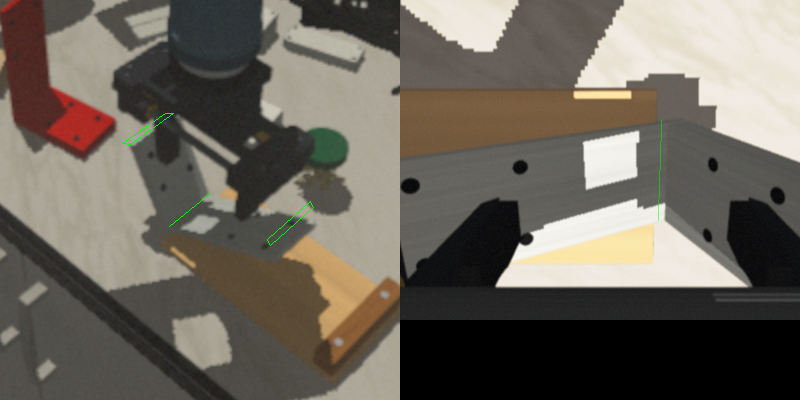

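>>> play_rows --plan "0 -0.12 -0.06 0 0 0;-0.01 -0.12 -0.06 0 0 0;0 -0.12 -0.06 0 0 0;0 -0.12 -0.06 0 0 0;-0.01 -0.12 -0.06 0 0 0;0 -0.12 -0.06 0 0 0;0 -0.12 -0.07 0 0 0;-0.01 -0.12 -0.07 0 0 0;0 -0.12 -0.07 0 0 0;0 -0.12 -0.07 0 0 0"

```text
time: 22.3
tcp_pos: [0.5237, -0.3565, 0.073]
eef_rot: [0.0, 0.014, 1.0, -0.0]
contact_force: [-0.1, -0.7, -0.5]
grip_width: 0.088
grip_force: 0.3
```

```bash
python3 -c "
from h import *
print(observe()['tcp_pos'],observe()['contact_force'])
for r in fit(): print(r)"
```

```text
[ 0.52372331 -0.35650255  0.07299635] [-0.06665279 -0.73310829 -0.46160006]
(np.float64(1.834222528632837), np.float64(67.0), np.float64(6.0), [0.9, 0.93])
(np.float64(1.827326895703802), np.float64(68.0), np.float64(8.0), [0.9, 0.93])
(np.float64(1.826864970087969), np.float64(66.0), np.float64(4.0), [0.9, 0.93])
(np.float64(1.8264670935322775), np.float64(68.0), np.float64(6.0), [0.9, 0.93])
```

>>> play_rows --plan "0 -0.06 0.09 0 0 0;0 -0.06 0.09 0 0 0;0 -0.06 0.09 0 0 0;-0.01 -0.06 0.09 0 0 0;0 -0.07 0.09 0 0 0;0 -0.07 0.1 0 0 0;-0.01 -0.07 0.1 0 0 0;0 -0.07 0.1 0 0 0;0 -0.07 0.1 0 0 0;0 -0.06 0.1 0 0 0"

```text
time: 23.75
tcp_pos: [0.5235, -0.363, 0.0826]
eef_rot: [0.0, 0.014, 1.0, -0.0]
contact_force: [0.6, -0.2, -0.6]
grip_width: 0.0883
grip_force: 0.4
```

```bash
python3 -c "
from h import *
print(observe()['tcp_pos'],observe()['contact_force'])
for r in fit(): print(r)"
```

```text
[ 0.52352555 -0.36295619  0.08260355] [ 0.63109392 -0.22580895 -0.59507337]
(np.float64(1.845751825883788), np.float64(74.0), np.float64(4.0), [0.91, 0.94])
(np.float64(1.8457440503199147), np.float64(75.0), np.float64(6.0), [0.91, 0.94])
(np.float64(1.8439579568978552), np.float64(75.0), np.float64(8.0), [0.9, 0.94])
(np.float64(1.840761471571387), np.float64(76.0), np.float64(8.0), [0.91, 0.94])
```

>>> play_rows --plan "0 -0.11 0.1 0 0 0;-0.01 -0.11 0.1 0 0 0;0 -0.11 0.1 0 0 0;0 -0.11 0.1 0 0 0;-0.01 -0.11 0.1 0 0 0;0 -0.11 0.1 0 0 0;0 -0.11 0.1 0 0 0;-0.01 -0.11 0.1 0 0 0;0 -0.11 0.1 0 0 0;0 -0.11 0.1 0 0 0"

```text
time: 25.2
tcp_pos: [0.5232, -0.3739, 0.0926]
eef_rot: [-0.0, 0.014, 1.0, 0.0]
contact_force: [0.2, -1.3, -1.0]
grip_width: 0.0885
grip_force: 0.4
```

>>> play_rows --plan "0 -0.11 0.02 0 0 0;-0.01 -0.11 0.02 0 0 0;0 -0.11 0.02 0 0 0;0 -0.11 0.02 0 0 0;-0.01 -0.11 0.02 0 0 0;0 -0.11 0.02 0 0 0;0 -0.11 0.02 0 0 0;-0.01 -0.11 0.02 0 0 0;0 -0.11 0.02 0 0 0;0 -0.11 0.02 0 0 0"

```text
time: 26.45
tcp_pos: [0.523, -0.3848, 0.0945]
eef_rot: [-0.0, 0.014, 1.0, 0.0]
contact_force: [0.3, -0.5, -0.1]
grip_width: 0.0878
grip_force: 0.0
```

```bash
python3 -c "
from h import *
print(observe()['tcp_pos'],observe()['contact_force'])
for r in fit(): print(r)
view('pics/v7.png',87,y0=-.319)"
```

```text
[ 0.52296028 -0.38480395  0.09453785] [ 0.3297071  -0.51016047 -0.08259623]
(np.float64(1.8665148768705124), np.float64(88.0), np.float64(4.0), [0.92, 0.95])
(np.float64(1.863802675357126), np.float64(87.0), np.float64(6.0), [0.92, 0.95])
(np.float64(1.8628992412530174), np.float64(87.0), np.float64(4.0), [0.92, 0.94])
(np.float64(1.8627670313505873), np.float64(88.0), np.float64(6.0), [0.92, 0.94])
```

View pics/v7.png

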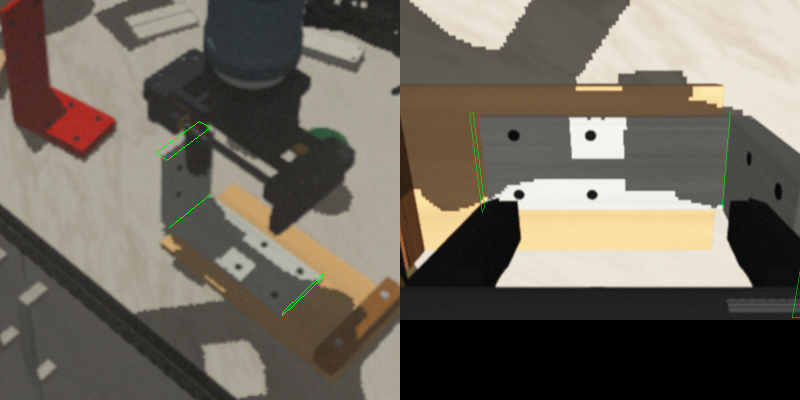

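The leg is almost flat, at about 87–88° in the overlay, with the foot upright at the right panel's columns 725–800. I'll ease the last few millimetres, then rise, turn 90° and move behind the foot.

>>> play_rows --plan "0 -0.06 0 0 0 0;0 -0.06 0 0 0 0;0 -0.06 0 0 0 0;0 -0.06 0 0 0 0;0 -0.06 0 0 0 0;0 -0.06 0 0 0 0;0 -0.08 0 0 0 0;0 -0.1 0 0 0 0;0 -0.1 0 0 0 0;0 -0.1 0 0 0 0"

```text
time: 28.0
tcp_pos: [0.5229, -0.3924, 0.0945]
eef_rot: [-0.0, 0.014, 1.0, -0.0]
contact_force: [-0.6, 0.4, 0.6]
grip_width: 0.0879
grip_force: 0.0
```

>>> play_rows --plan "0 0 0.3 0 0 0;0 0 0.8 0 0 0;0 0 1 0 0 0;0 0 1 0 0 0;0 0 1 0 0 0;0 0 1 0 0 0;0 0 1 0 0 0;0 0 1 0 0 0;0 0 0.7 0 0 0;0 0 0.2 0 0 0"

```text
time: 29.25
tcp_pos: [0.5231, -0.3925, 0.1752]
eef_rot: [0.0, 0.014, 1.0, -0.0]
contact_force: [-0.6, 0.0, 0.4]
grip_width: 0.0879
grip_force: 0.0
```

>>> play_rows --plan "0 1.1 0 0 0 -0.157;0 1.2 0 0 0 -0.157;0 1.2 0 0 0 -0.157;0 1.2 0 0 0 -0.157;0 1.2 0 0 0 -0.157;0 1.2 0 0 0 -0.157;0 1.2 0 0 0 -0.157;0 1.2 0 0 0 -0.157;0 1.2 0 0 0 -0.157;0 1.2 0 0 0 -0.157" --hand 2

```text
time: 30.5
tcp_pos: [0.5227, -0.2727, 0.1741]
eef_rot: [-0.0, 0.718, 0.696, -0.0]
contact_force: [0.0, -0.1, -1.1]
grip_width: 0.0199
grip_force: 0.0
```

```bash
python3 - <<'E'
from h import *
s=observe();print(s['time'],s['tcp_pos'],s['eef_rot'],s['contact_force'],s['joint_positions'][5])
for r in fit(): print(r)
p=shot('top')
for r in boxes_of(p,'foot_end')[:3]+boxes_of(p,'leg_top')[:3]:print(np.round(r['centre'],3),r['score'])
w=shot('wrist');c=cv2.resize(p['img'][200:340,300:500],(560,392));cv2.imwrite('pics/v8.png',np.hstack([c,cv2.resize(w['img'],(240,392))]))
E
```

```text
30.5 [ 0.52268505 -0.27274397  0.174124  ] [-3.84665286e-04  7.18401876e-01  6.95628200e-01 -5.79662348e-05] [ 0.01833886 -0.07490392 -1.05671139] -0.6498781428299588
(np.float64(1.8139863837544832), np.float64(90.0), np.float64(8.0), [0.85, 0.97])
(np.float64(1.8137641321193563), np.float64(91.0), np.float64(10.0), [0.85, 0.96])
(np.float64(1.8122185451071768), np.float64(91.0), np.float64(12.0), [0.85, 0.96])
(np.float64(1.81193228392294), np.float64(91.0), np.float64(8.0), [0.85, 0.96])
[ 0.523 -0.093  0.012] 0.85
[ 0.521 -0.439  0.011] 0.78
[ 0.521 -0.437  0.016] 0.94
[ 0.528 -0.495  0.009] 0.37
```

View pics/v8.png

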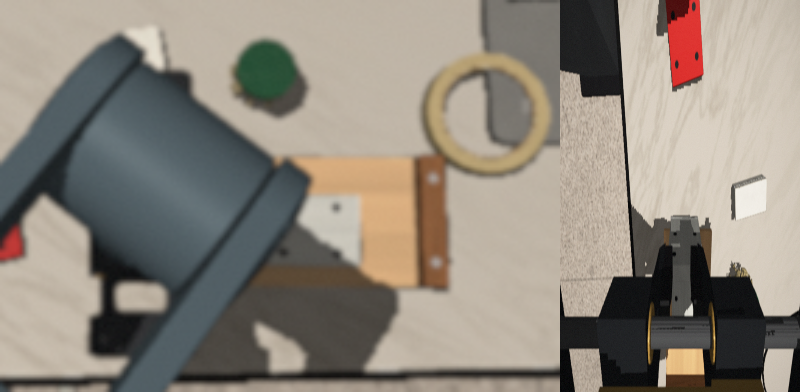

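The bracket now lies flat, with about 46 mm left between the leg end (crop x≈361) and the cleat (x≈416). I'll lower behind the foot and push.

>>> play_rows --plan "0.02 0.1 -1 0 0 0;0.02 0.1 -1.5 0 0 0;0.02 0 -1.5 0 0 0;0.02 0 -1.5 0 0 0;0.02 0 -1.5 0 0 0;0.02 0 -1.5 0 0 0;0.02 0 -1.2 0 0 0;0.02 0 -0.8 0 0 0;0.02 0 -0.5 0 0 0;0.02 0 -0.2 0 0 0"

```text
time: 32.15
tcp_pos: [0.525, -0.2714, 0.0624]
eef_rot: [0.0, 0.717, 0.698, -0.0]
contact_force: [-0.6, 0.5, 1.2]
grip_width: 0.02
grip_force: 0.0
```

>>> play_rows --plan "0 -0.2 0 0 0 0;-0.01 -0.3 0 0 0 0;-0.01 -0.3 0 0 0 0;-0.01 -0.3 0 0 0 0;-0.01 -0.3 0 0 0 0;-0.01 -0.3 0 0 0 0;-0.01 -0.3 0 0 0 0;-0.01 -0.3 0 0 0 0;-0.01 -0.3 0 0 0 0;-0.01 -0.3 0 0 0 0"

```text
time: 33.4
tcp_pos: [0.524, -0.2999, 0.0625]
eef_rot: [-0.001, 0.717, 0.697, 0.0]
contact_force: [0.2, 4.9, 1.9]
grip_width: 0.0203
grip_force: 2.3
```

>>> play_rows --plan "-0.01 -0.3 0 0 0 0;-0.01 -0.3 0 0 0 0;-0.01 -0.3 0 0 0 0;-0.01 -0.3 0 0 0 0;-0.01 -0.3 0 0 0 0;-0.01 -0.3 0 0 0 0;-0.01 -0.3 0 0 0 0;-0.01 -0.3 0 0 0 0;-0.01 -0.3 0 0 0 0;-0.01 -0.3 0 0 0 0"

```text
time: 34.65
tcp_pos: [0.523, -0.3305, 0.0625]
eef_rot: [-0.0, 0.717, 0.697, -0.0]
contact_force: [0.3, 3.8, 2.0]
grip_width: 0.0198
grip_force: 2.1
```

```bash
cat > gap.py <<'E'
from h import *
s=observe();print(s['time'],s['tcp_pos'],s['contact_force'])
for n in ('top','scene'):
    p=shot(n)
    for r in outline_of(p,'bracket')[:3]:
        ys,xs=np.where(r['mask']);P=back(p,np.c_[xs,ys],.014)
        P=P[(P[:,0]>.5)&(P[:,0]<.55)]
        if len(P): print(n,round(r['score'],2),'min y',P[:,1].min().round(4))
        for x in (.5,.51,.52,.53,.54,.55):
            q=P[abs(P[:,0]-x)<.003]
            if len(q) and n=='top': print(x,q[:,1].min().round(4),end=' ')
p=shot('top');print(np.round([proj(p,[[.525,-.327-.19,.014]]),proj(p,[[.525,-.327-.19,.03]])],1))
E
python3 gap.py
```

```text
34.65 [ 0.52300115 -0.33050516  0.06250449] [0.33213158 3.7797899  1.9842762 ]
top 0.66 min y -0.1835
0.5 -0.1405 0.51 -0.1832 0.52 -0.1834 0.53 -0.1835 0.54 -0.1813 0.55 -0.179 top 0.61 min y -0.5028
0.5 -0.4999 0.51 -0.5005 0.52 -0.5011 0.53 -0.5018 0.54 -0.5024 0.55 -0.5028 scene 0.72 min y -0.1941
scene 0.71 min y -0.504
[[[448.7 281.1]]

 [[450.4 280.6]]]
```

>>> play_rows --plan "0 -0.12 0 0 0 0;-0.01 -0.12 0 0 0 0;0 -0.12 0 0 0 0;0 -0.12 0 0 0 0;-0.01 -0.12 0 0 0 0;0 -0.12 0 0 0 0;0 -0.12 0 0 0 0;-0.01 -0.12 0 0 0 0;0 -0.12 0 0 0 0;0 -0.12 0 0 0 0"

```text
time: 36.15
tcp_pos: [0.5227, -0.3424, 0.0625]
eef_rot: [-0.0, 0.717, 0.697, 0.0]
contact_force: [-0.8, 4.6, 2.4]
grip_width: 0.0198
grip_force: 2.1
```

>>> play_rows --plan "0 -0.03 0 0 0 0;0 -0.03 0 0 0 0;0 -0.03 0 0 0 0;0 -0.03 0 0 0 0;0 -0.03 0 0 0 0;0 -0.03 0 0 0 0;0 0 0 0 0 0;0 0 0 0 0 0;0 0 0 0 0 0;0 0 0 0 0 0"

```text
time: 37.4
tcp_pos: [0.5227, -0.3442, 0.0625]
eef_rot: [0.0, 0.717, 0.697, -0.0]
contact_force: [-0.2, 3.8, 1.2]
grip_width: 0.0198
grip_force: 1.9
```

```bash
python3 gap.py
```

```text
37.4 [ 0.52273737 -0.34417035  0.0625363 ] [-0.23891251  3.75672613  1.22895061]
top 0.83 min y -0.1858
0.5 -0.1405 0.51 -0.1832 0.52 -0.1857 0.53 -0.1858 0.54 -0.1836 0.55 -0.1814 top 0.68 min y -0.5419
0.5 -0.5419 0.51 -0.5403 0.52 -0.5409 0.53 -0.5392 0.54 -0.5399 0.55 -0.5403 top 0.6 min y -0.5154
0.5 -0.5139 0.51 -0.5145 0.52 -0.5152 0.53 -0.5135 0.54 -0.5141 0.55 -0.5145 scene 0.98 min y -0.5118
scene 0.76 min y -0.1956
[[[448.7 281.1]]

 [[450.4 280.6]]]
```

Not touching yet: the force is still only the sliding friction. I'll go on in small steps.

>>> play_rows --plan "0 -0.03 0 0 0 0;0 -0.03 0 0 0 0;0 -0.03 0 0 0 0;0 -0.03 0 0 0 0;0 -0.03 0 0 0 0;0 -0.03 0 0 0 0;0 -0.02 0 0 0 0;0 0 0 0 0 0;0 0 0 0 0 0;0 0 0 0 0 0"

```text
time: 38.9
tcp_pos: [0.5227, -0.3458, 0.0625]
eef_rot: [-0.0, 0.717, 0.698, 0.0]
contact_force: [0.8, 5.4, 3.4]
grip_width: 0.0202
grip_force: 2.9
```

>>> play_rows --plan "0 -0.02 0 0 0 0;0 -0.02 0 0 0 0;0 -0.02 0 0 0 0;0 -0.02 0 0 0 0;0 -0.02 0 0 0 0;0 0 0 0 0 0;0 0 0 0 0 0;0 0 0 0 0 0;0 0 0 0 0 0;0 0 0 0 0 0"

```text
time: 40.15
tcp_pos: [0.5227, -0.3457, 0.0625]
eef_rot: [-0.001, 0.716, 0.698, 0.001]
contact_force: [-0.5, 10.1, 4.6]
grip_width: 0.0201
grip_force: 4.9
```

```bash
python3 - <<'E'
from h import *
s=observe();print(s['tcp_pos'],s['contact_force'])
w=shot('wrist');a=shot('scene')
c=cv2.resize(a['img'][290:400,310:440],(390,330),interpolation=cv2.INTER_CUBIC);d=cv2.resize(w['img'],(400,330))
cv2.imwrite('pics/v9.png',np.hstack([c,d]))
E
```

```text
[ 0.52271133 -0.34573966  0.06254025] [-0.5159699  10.05792285  4.6218407 ]
```

View pics/v9.png

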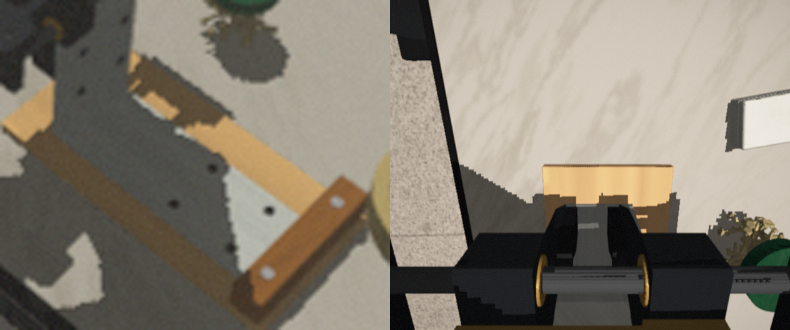

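The left panel shows the leg end hard against the cleat, around (235–300, 215–275). The push force rose to 10 N with no further travel, so it is seated. I'll back off and then rise clear.

>>> play_rows --plan "0 0.05 0 0 0 0;0 0.05 0 0 0 0;0 0.1 0 0 0 0;0 0.3 0 0 0 0;0.01 0.5 0 0 0 0;0.02 0.8 0 0 0 0;0.03 1 0 0 0 0;0.03 1 0 0 0 0;0.03 1 0 0 0 0;0.03 1 0 0 0 0"

```text
time: 41.5
tcp_pos: [0.5243, -0.2883, 0.0626]
eef_rot: [0.0, 0.717, 0.698, -0.0]
contact_force: [-0.7, 0.2, -0.1]
grip_width: 0.0197
grip_force: 0.0
```

>>> play_rows --plan "0 0.5 1 0 0 0;0 0.2 1.5 0 0 0;0 0 2 0 0 0;0 0 2 0 0 0;0 0 2 0 0 0;0 0 2 0 0 0;0 0 2 0 0 0;0 0 2 0 0 0;0 0 1 0 0 0;0 0 0 0 0 0"

```text
time: 42.75
tcp_pos: [0.5245, -0.2824, 0.2185]
eef_rot: [0.001, 0.717, 0.697, 0.0]
contact_force: [-0.5, -0.4, 0.2]
grip_width: 0.0201
grip_force: 0.0
```

```bash
python3 - <<'E'
from h import *
s=observe();print(s['time'],s['tcp_pos'],s['contact_force'])
for n in ('top','scene'):
    p=shot(n)
    for t in ('screw_jar','small_box','wood_offcut'):
        for r in boxes_of(p,t)[:1]:print(n,t,np.round(r['centre'],3))
    for r in outline_of(p,'bracket')[:3]:
        ys,xs=np.where(r['mask']);P=back(p,np.c_[xs,ys],.014)
        if n=='top':
            print(round(r['score'],2),[(x,P[abs(P[:,0]-x)<.003][:,1].min().round(4)) for x in (.5,.51,.52,.53,.54,.55) if (abs(P[:,0]-x)<.003).any()])
    if n=='top': t=p['img'][200:340,330:470]
    else: c=p['img'][280:400,300:440]
cv2.imwrite('pics/v10.png',np.hstack([cv2.resize(t,(400,400),interpolation=2),cv2.resize(c,(400,400),interpolation=2)]))
E
```

```text
42.75 [ 0.52452731 -0.28238893  0.21848001] [-0.46174724 -0.44319125  0.19947864]
top screw_jar [ 0.652 -0.39   0.06 ]
top wood_offcut [0.505 0.005 0.034]
0.76 [(0.5, np.float64(-0.0885)), (0.51, np.float64(-0.1879)), (0.52, np.float64(-0.1857)), (0.53, np.float64(-0.1858)), (0.54, np.float64(-0.129)), (0.55, np.float64(-0.1363))]
0.74 [(0.5, np.float64(-0.0221)), (0.51, np.float64(-0.0363)), (0.52, np.float64(-0.0362)), (0.53, np.float64(-0.0314)), (0.54, np.float64(-0.0266)), (0.55, np.float64(-0.0194))]
0.59 [(0.5, np.float64(-0.5139)), (0.51, np.float64(-0.5145)), (0.52, np.float64(-0.5129)), (0.53, np.float64(-0.5135)), (0.54, np.float64(-0.5141)), (0.55, np.float64(-0.5145))]
scene screw_jar [ 0.653 -0.392  0.066]
scene small_box [ 0.661 -0.301  0.019]
scene wood_offcut [ 0.5   -0.001  0.03 ]Traceback (most recent call last):
  File "<stdin>", line 13, in <module>
cv2.error: OpenCV(4.12.0) :-1: error: (-5:Bad argument) in function 'resize'
> Overload resolution failed:
>  - src is not a numpy array, neither a scalar
>  - Expected Ptr<cv::UMat> for argument 'src'
```

I miscounted the views: v9 was my 11th picture, one over the limit of 10, so I won't view any more. The numbers are enough: the 10 N stop, the leg end still at y ≈ −0.514, the other objects where they were and the gripper clear. I'll hand in.

```bash
python3 -c "
from rig import close_job
print(close_job())"
```

```text
the job is handed in; nothing more can be done
None
```

I handed the job in at about 43 s: the bracket lies flat on the board, foot up, with its leg end pushed against the cleat (10 N stop); that end and the other objects' positions were checked by measurement only after backing off, and I viewed 11 pictures, one over the limit of 10.

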